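Open a jam jar for the fillings bench

ROBOT

A 6-joint arm with a two-finger parallel gripper is mounted at the origin on the work surface. World frame = base frame: x ahead of the robot, y to its left, z up, the work surface at z = 0. Lengths are in mm, angles in rad, forces in N, time in s.
With the tool pointing down it reaches from about 250 to 850 mm from the base axis. Payload 12.5 kg.
Tool frame: the origin (TCP) lies at the very end of the fingers, on their centre line; the grasp point (between the pads) lies pinch_z behind it (pinch_z is the distance from the TCP to the grasp point, in mm); z points along the fingers, x is the direction in which the jaws open and shut, and the axes are right-handed (so a half turn about z gives the same grasp; the last joint's range is limited). The gripper opens to 93 mm and grips with 3 to 60 N. Pads are 15 mm wide; open, the fingers measure 128 mm over their backs; the gripper's body (75 mm by 188 mm) begins 65 mm behind the grasp point.
Start: joints at [-1.213, 0.351, 1.652, -0, 1.139, -0.085], TCP at [235.675, -496.932, 218.633] pointing down, gripper open.
Joint ranges: [-2.75, 2.75], [-0.79, 2.1], [0.01, 2.65], [-1.57, 4.71], [0.07, 3.14], [-2.87, 2.87]. Speed limits (rad/s): [2.22, 2.22, 2.79, 3.14, 3.14, 3.14].

INTERFACE

Orientations are given as a 3x3 rotation matrix whose columns are the frame's x, y, z axes.
In Python, from workcell import * gives the robot as it stands.
- The arm moves only by the tool jog_arm, never from a script. Its argument "steps" is a list of rows, each a list of 5 numbers: the shift along the tool's x, y, z in mm, then the turn about the tool's z in rad, then the finger opening in mm, from 0 to 93. In form: [[dx, dy, dz, spin, hand], ...]. A call has 1 to 10 rows; each row shifts and turns the commanded pose from where the row before left it, along the tool's axes as they then stand; what a row does not reach is not made up. A row lasts 1/10 s, in which the tool goes at most 50 mm and 8.59 degrees, less where a joint would pass 70% of its speed; a pose out of reach is approached as far as the arm can. A call is refused whole if a number of a shift passes 50 or a number of a turn 0.15, either way. A call with a gripper value outside its range is refused whole. The fingers move at their own pace and stop on an object; "force" is the grip in N (left out, the last holds). Time passes only in rows, so rows that do not move let the fingers close. It gives the time, the measured TCP pose, the force and the opening at its end, in the units of the state.
- get_obs(): the state, without advancing time (a new reading comes with each control period).
- get_image(name): name is "scene" or "top" or "wrist"; returns a dict with "pixels" (384x512x3 uint8, blue, green, red), "z_map" (384x512 float32, mm along the optical axis (not along the pixel's ray), 0 where there is no reading), "fov_y" (degrees; the focal length in pixels is half the picture's height over the tangent of half this angle, whatever the lens; pixels are square), "cx", "cy" (the principal point, pixels), "rvec" (rotation vector, rad) and "tvec" (3), from world to camera coordinates, as OpenCV has them. Camera axes: x right, y down, z forward; pixel columns grow to the right and rows downward; lengths in mm; the calibration is good to about 2 mm. The wrist camera is an equidistant fisheye: a pixel r from the principal point sees the ray r / f radians off the axis. A picture is of the moment at which its call begins.
- job_done(): hands the job in, once; it reports no verdict.
The state is a dict: "clock": time; "joint_pos": joint angles; "dq": joint speeds; "joint_torque": joint torques, N m; "tool_pos": TCP position; "tool_rot": TCP orientation; "ft_force": force on the tool from outside, world axes, zero at the start; "torque": the same for the moment, N m; "gripper_width": opening from 0.0 (shut) to 1.0 (fully open).
Only numpy, scipy, OpenCV 4.12 (cv2) and the standard library are available. Lean on these libraries where they do the work, as an engineer would, in place of code of your own. Each camera call takes 0.05 s, during which the arm holds its last target. There are 200 camera calls.

TASK

The square jar of red jam stands on the freely spinning cake turntable, where its tight lid cannot be unscrewed. Lift it off with the lid on and set it fully down in the empty square jar holder, which braces it; there unscrew the gold lid anticlockwise just until its threads let go, and lift it straight up. Finish while holding the lid level just above the open jar, the jar still seated in the holder and the other things on the bench left standing where they are.

Things in the scene. Friction and masses are not known exactly. Their poses are not given: they have to be found in the camera images.
- jar: Square glass jar of red jam, about 0.4 kg, 100 mm tall with its lid. Body 62 x 62 mm, flat-sided up to 66 mm above the bottom. Origin: centre of the underside; z up; x and y square to the sides; a paper label and a white tick on the shoulder mark its +x side. Stands upright on the turntable platter at any yaw.
- lid: Gold metal twist-off lid of the jam jar, 57 mm across, 16 mm high, 50 g. Origin: centre of its lower edge, about 84 mm above the jar's bottom when tight; z up, x along the red line on its top. Three lugs hook under thread ramps on the neck. It unscrews anticlockwise: about 0.5 N m at first, then easier, rising up to 3 mm, free after 50 to 72 degrees. Until then lifting it lifts the whole jar.
- lid_line (a point): Outer end of the red line on the lid's top, 24 mm from its axis, 16 mm above its lower edge. Tight, the line points 70 to 90 degrees clockwise (from above) of the jar's +x side. The threads let go once it has come anticlockwise to within 18 degrees of the jar's +x direction, best exactly along it; there the lid lifts off freely. Over 18 degrees past it the lugs hook or strike the next threads.
- jar_rim (a point): Centre of the jar's round mouth, on its axis, 94 mm above its underside. The neck is 37 mm across, 47 mm over its three thread ramps; below it a sloping round shoulder, 58 mm across at 66 mm above the underside and 39 mm at 75 mm. The lid is clear of the glass when its lower edge is above this point.
- holder: The empty jar holder, a fixed stainless square collar. Origin: on the bench, under the centre of its 116 x 116 mm base plate, on whose top (4 mm up) the jar stands; x, y square to the collar. Pocket 67 x 67 mm; upright walls end 26 mm above the bench, then 45 degree flared lips, 86 mm across, to 34 mm. The jar fits in any of its four square orientations and cannot turn there.
- holder_used: Second holder of the same make, beside the empty one (either side), already occupied by the marmalade jar. Same frame as the empty holder.
- marmalade: Square jar of orange marmalade without a lid, same glass as the jam jar (62 mm square, 94 mm tall), standing in the second holder. Leave it alone. Origin: centre of the underside.
- turntable: Cake turntable; origin on the bench under its axis. Fixed white foot; round aluminium platter, 300 mm across, top 75 mm above the bench, that spins freely about the vertical axis at a slight push. Jam jar, honey jar and sugar dredger stand on it, each about 85 mm from the axis, a third of the way round from one another, in any order.
- honey: Round amber honey jar with a white lid, 68 mm across, 92 mm tall, standing on the platter. Leave it standing. Origin: centre of the underside.
- dredger: Round steel sugar dredger, 69 mm across, 104 mm tall, standing on the platter. Leave it standing. Origin: centre of the underside.
- scraper: Steel bench scraper with a wooden grip lying on the bench to the robot's right, beyond the holders, 22 mm high, 150 mm long along its y. Leave it alone. Origin: under the wooden grip.
- loaf_tin: Black loaf tin with a loaf in it at the back of the bench, 260 x 120 mm, about 110 mm tall. Leave it alone. Origin: centre of the underside.
- bowl: Small steel bowl at the back of the bench, 130 mm across, 55 mm tall. Leave it alone. Origin: centre of the underside.
There are look-alikes about, which are no part of the job. What is meant by the lid is not turquoise, and is the larger of those in its own colour.

How it is judged (in metres and radians):
On the way, in this order (a step that is already met when the one before it is completed fails the run):
1. the jar, lid on, is lifted clear of the turntable (z of jar in the frame of turntable above 0.09 m and contact force between jar and turntable below 0.01 N and z of lid in the frame of jar below 0.089 m), for 0.1 s.
2. the jar, lid still on, stands fully down in the empty holder (horizontal distance between jar and holder below 0.006 m and z of jar in the frame of holder below 0.0065 m and angle between jar's own z axis and vertical below 0.06 rad and z of lid in the frame of jar below 0.089 m and linear speed of jar below 0.03 m/s), for 0.2 s.
3. the threads have let go and the lid is lifted clear of the jar standing in the holder (horizontal distance between jar and holder below 0.006 m and z of jar in the frame of holder below 0.0065 m and angle between jar's own z axis and vertical below 0.06 rad and z of lid in the frame of jar above 0.096 m), for 0.1 s.
At the end, for the whole second after the job is handed in: Jar upright in the holder (6 mm of centre, 2.5 mm of floor). Fingers hold the lid still, level (11 deg), centred over it (25 mm), edge 5 to 66 mm above the rim, not touching the jar, red line within 46 deg of the jar's +x (not turned far past release). Other jars still standing in place (horizontal distance between jar and holder below 0.006 m and z of jar in the frame of holder below 0.0065 m and angle between jar's own z axis and vertical below 0.06 rad and z of lid in the frame of jar between 0.099 and 0.16 m and horizontal distance between lid and jar below 0.025 m and angle between each of lid, honey, dredger's own z axis and vertical below 0.2 rad and angle between the x axis of lid and the x axis of jar, either way round below 0.8 rad and contact force between the fingers and lid above 1 N and contact force between lid and jar below 0.01 N and linear speed of lid below 0.03 m/s and z of each of honey, dredger in the frame of turntable above 0.07 m and horizontal distance between marmalade and holder_used below 0.008 m); the arm keeps its last pose, push and grip.
It fails at once if the jam jar is tipped over (angle between jar's own z axis and vertical above 0.6 rad).
It fails at once if the lid comes off the jar away from the holder (z of lid in the frame of jar above 0.095 m and horizontal distance between jar and holder above 0.012 m).
It fails at once if the lid is dropped or carried off (horizontal distance between lid and jar above 0.08 m).
It fails at once if the honey jar or the dredger is knocked over (angle between any of honey, dredger's own z axis and vertical above 0.5 rad).
It fails at once if the marmalade, scraper, loaf tin or bowl is disturbed (distance of marmalade from where it was at the start of the episode above 0.03 m or distance of any of scraper, loaf_tin, bowl from where it was at the start of the episode above 0.04 m).
It also fails if it takes over 51 s, if anything falls off the work surface, if the arm or the gripper's body presses on something with over 40 N, if the wrist force passes 120 N, or if a joint passes its speed limit or range.

## Working session

There is one attempt and no reset: what is moved stays moved. The work goes in short steps, Python scripts to look and compute and a tool call to move; the robot and the scene stay as the last step left them, time stands still between calls to the robot, and variables do not carry over. Pictures are saved under pics/ and viewed, on a budget of 10 in all, crops included, one or two more only if the job needs it, and the job is handed in when it is done.

Besides the shell and the picture viewer there is one more tool, called after ">>>" by a JSON object that holds its "method" and its "body". jog_arm: Moves the arm, as the interface text tells. Its arguments: {"type":"object","properties":{"steps":{"type":"array"},"force":{"type":"number"}},"required":["steps"]}

```bash
mkdir -p pics; ls; cat > h.py <<'E'
from workcell import *
import numpy as np, cv2
def cam(n):
    g=get_image(n); im=g["pixels"]; R=cv2.Rodrigues(np.array(g["rvec"],float))[0]; t=np.array(g["tvec"],float).ravel()
    f=im.shape[0]/2/np.tan(np.radians(g["fov_y"])/2)
    return dict(im=im,z=g["z_map"],R=R,t=t,f=f,cx=g["cx"],cy=g["cy"],fish=n=="wrist")
def rays(c,uv):
    uv=np.atleast_2d(np.array(uv,float)); x=(uv-[c["cx"],c["cy"]])/c["f"]
    if c["fish"]:
        r=np.linalg.norm(x,axis=1,keepdims=True)+1e-12; x=x/r; d=np.hstack([x*np.sin(r),np.cos(r)])
    else: d=np.hstack([x,np.ones((len(x),1))])
    return d@c["R"], -c["R"].T@c["t"]
def plane(c,uv,h):
    d,o=rays(c,uv); return o+d*((h-o[2])/d[:,2])[:,None]
def cloud(c):
    H,W=c["z"].shape; v,u=np.mgrid[:H,:W]; uv=np.stack([u.ravel(),v.ravel()],1)
    d,o=rays(c,uv); dc=d@c["R"].T
    return (o+d*(c["z"].ravel()/dc[:,2])[:,None]).reshape(H,W,3)
def proj(c,P):
    p=np.atleast_2d(P)@c["R"].T+c["t"]
    if c["fish"]:
        rr=np.linalg.norm(p[:,:2],axis=1,keepdims=True); th=np.arctan2(rr,p[:,2:]); x=p[:,:2]/rr*th
    else: x=p[:,:2]/p[:,2:]
    return x*c["f"]+[c["cx"],c["cy"]]
E
python3 - <<'E'
from h import *
o=get_obs(); print(o)
a=cam("top");b=cam("scene");w=cam("wrist")
for n,c in(("top",a),("scene",b),("wrist",w)): print(n,c["R"].T[:,2],-c["R"].T@c["t"],c["f"],c["cx"],c["cy"])
cv2.imwrite("pics/top.png",cv2.resize(a["im"],(800,600)))
cv2.imwrite("pics/scene.png",cv2.resize(b["im"],(800,600)))
try: print([k for k in dir(__import__('workcell')) if k[0]!='_'])
except: pass
E
```

```text
pics
{'clock': 0.0, 'joint_pos': array([-1.21260415e+00,  3.51252880e-01,  1.65243243e+00,  8.02130586e-06,
        1.13910998e+00, -8.45934888e-02]), 'dq': array([-0.00134474,  0.00161871, -0.00021529,  0.0003906 ,  0.00048022,
       -0.00020904]), 'joint_torque': array([-3.84022167e-05, -4.97320747e+01, -2.85254842e+01,  6.99430425e-02,
        2.57322559e-02, -1.26624664e-04]), 'tool_pos': array([ 235.55601791, -496.6139087 ,  218.08914808]), 'tool_rot': array([[ 4.28454861e-01, -9.03563091e-01, -4.14799534e-04],
       [-9.03562393e-01, -4.28455048e-01,  1.12886244e-03],
       [-1.19772139e-03, -1.08869340e-04, -9.99999277e-01]]), 'ft_force': array([ 1.61572814, -0.77953616, -0.66705912]), 'torque': array([-0.0149257 ,  0.00520296, -0.02030073]), 'gripper_width': 0.99948750399865}
top [ 0.20084989 -0.01788094 -0.97945883] [3.13962781e+02 1.52040002e+00 1.55163010e+03] 453.8239570573445 258.2899892792652 187.29496753551584
scene [-0.64769234 -0.24195549 -0.72246257] [1439.29597826  312.83326414 1069.74381351] 453.72726497703 248.95057132141326 191.52797206072256
wrist [-0.24468339 -0.11437059 -0.96283405] [ 303.17395708 -464.68636474  383.43049709] 297.3186396354542 253.74761588511856 187.02115753244286
['MotionError', 'get_image', 'get_obs', 'job_done', 'pinch_z']
```

View pics/top.png

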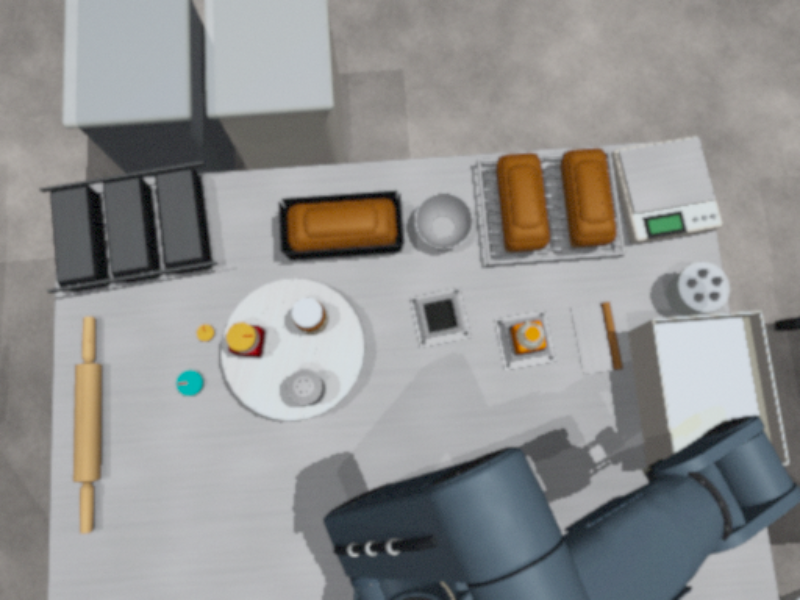

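View pics/scene.png

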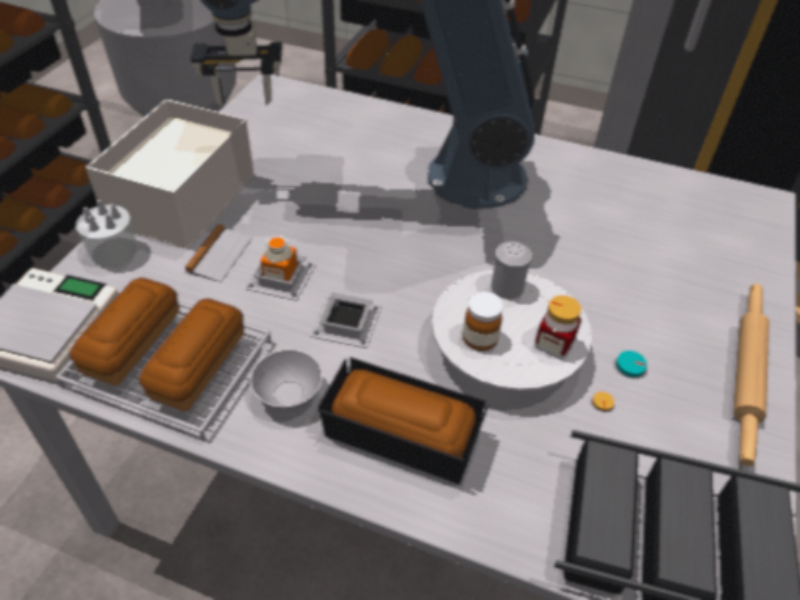

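The top view shows the jam jar at about (242,340), the honey jar at (308,317), the dredger at (302,388), the empty holder at (440,316), and the marmalade at (528,336). The turquoise and small gold decoy lids lie on the bench.

```bash
python3 - <<'E'
from h import *
a=cam("top");b=cam("scene");s=512/800
def lid(c,x0,y0,x1,y1):
    hsv=cv2.cvtColor(c["im"],cv2.COLOR_BGR2HSV); m=cv2.inRange(hsv,(16,140,120),(32,255,255)); k=np.zeros_like(m);k[y0:y1,x0:x1]=m[y0:y1,x0:x1]
    cn=max(cv2.findContours(k,0,2)[0],key=cv2.contourArea); h=cv2.convexHull(cn); return cv2.fitEllipse(h)
e=lid(a,135,195,180,240);e2=lid(b,340,180,380,215)
print(e,plane(a,e[0],172),e2,plane(b,e2[0],172))
for n,p,h in(("tt",(292,348),75),("honey",(309,315),167),("dred",(306,386),179),("holder",(440,316),30),("marm",(531,334),94),("used",(525,340),30),("loaf",(341,224),110),("bowl",(442,222),55)):
    print(n,plane(a,np.array(p)*s,h).round(0))
P=cloud(a); print("z at lid",P[int(e[0][1]),int(e[0][0])])
# holder: points near with z 15..40
m=(P[...,2]>20)&(P[...,2]<45)
ys,xs=np.where(m); sel=(abs(xs-282)<32)&(abs(ys-202)<32); q=P[ys[sel],xs[sel]]; print("holder pts",len(q),q.mean(0),cv2.minAreaRect(q[:,:2].astype(np.float32)))
t=cv2.resize(a["im"][190:245,135:195],(436,400),interpolation=cv2.INTER_CUBIC)
u=cv2.resize(b["im"][180:235,335:385],(364,400),interpolation=cv2.INTER_CUBIC)
cv2.imwrite("pics/c1.png",np.hstack([t,u])); print(pinch_z)
E
```

```text
((154.15704345703125, 215.49888610839844), (16.739408493041992, 18.957347869873047), 47.049415588378906) [[533.01892454 301.06044975 172.        ]] ((360.7728576660156, 196.90525817871094), (14.498828887939453, 20.103483200073242), 100.83230590820312) [[535.75617778 300.96410748 172.        ]]
tt [[517. 216.  75.]]
honey [[567. 166. 167.]]
dred [[427. 178. 179.]]
holder [[ 568. -101.   30.]]
marm [[ 506. -282.   94.]]
used [[ 502. -280.   30.]]
loaf [[768.  96. 110.]]
bowl [[ 773. -122.   55.]]
z at lid [533.73404266 300.32065609 177.3952177 ]
holder pts 261 [ 572.7528486  -103.12555377   30.18292355] ((570.8157958984375, -102.03654479980469), (86.52163696289062, 85.84246826171875), 7.6419501304626465)
18.8
```

View pics/c1.png

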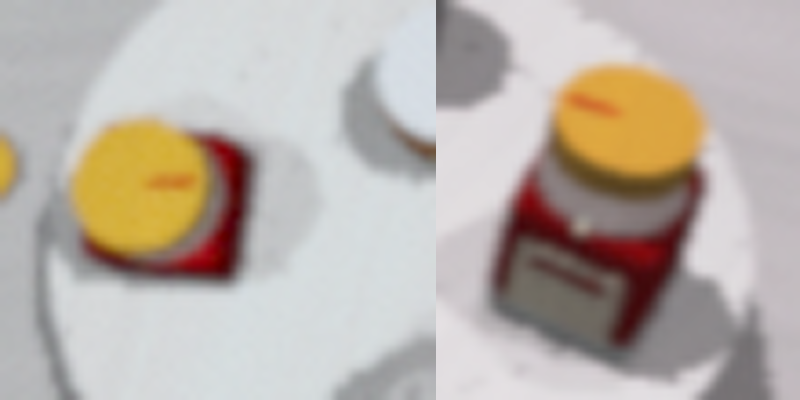

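The jar's +x side (label and tick) faces roughly world +x. Its red line points towards −y, which fits the expected 80°. Raising the tool, then moving over the jar with the jaws along world y, which is radial on the platter.

>>> {"method": "jog_arm", "body": {"steps": [[0,0,-35,0.148,93],[0,0,-35,0.148,93],[0,0,-35,0.147,93],[-35,-13,0,0,93],[-40,-15,0,0,93],[-40,-15,0,0,93],[-40,-15,0,0,93],[-40,-15,0,0,93],[-40,-15,0,0,93],[-40,-15,0,0,93]]}}

```text
clock: 1.25
tool_pos: [338.9, -220.3, 323.7]
tool_rot: [[-0.001, -1.0, 0.0], [-1.0, 0.001, -0.0], [0.0, -0.0, -1.0]]
ft_force: [0.4, -0.5, -0.8]
gripper_width: 1.001
```

>>> {"method": "jog_arm", "body": {"steps": [[-40,-15,0,0,93],[-40,-15,0,0,93],[-40,-15,0,0,93],[-40,-15,0,0,93],[-40,-15,0,0,93],[-40,-15,0,0,93],[-40,-15,0,0,93],[-40,-15,0,0,93],[-40,-15,0,0,93],[-40,-15,0,0,93]]}}

```text
clock: 2.25
tool_pos: [489.1, 179.9, 323.6]
tool_rot: [[0.0, -1.0, 0.0], [-1.0, -0.0, -0.0], [0.0, -0.0, -1.0]]
ft_force: [0.2, -0.3, 0.3]
gripper_width: 0.999
```

>>> {"method": "jog_arm", "body": {"steps": [[-40,-15,0,0,93],[-40,-15,0,0,93],[-40,-15,0,0,93],[0,0,0,0,93]]}}

```text
clock: 2.65
tool_pos: [534.2, 301.6, 322.2]
tool_rot: [[0.003, -1.0, -0.001], [-1.0, -0.003, 0.0], [-0.0, 0.001, -1.0]]
ft_force: [-0.4, 0.5, 0.2]
gripper_width: 1.001
```

```bash
python3 - <<'E'
from h import *
w=cam("wrist"); a=cam("top")
print(get_obs()["tool_pos"])
cv2.imwrite("pics/w1.png",cv2.resize(w["im"],(800,600),interpolation=cv2.INTER_CUBIC))
P=cloud(w)
hsv=cv2.cvtColor(w["im"],cv2.COLOR_BGR2HSV); m=cv2.inRange(hsv,(16,130,100),(34,255,255))
for cn in cv2.findContours(m,0,2)[0]:
    if cv2.contourArea(cn)<300: continue
    pts=plane(w,cn[:,0].astype(float),173)[:,:2].astype(np.float32); print("gold",cv2.contourArea(cn),cv2.fitEllipse(pts))
E
```

```text
[533.60416551 298.32701148 322.89833096]
gold 306.5 ((530.13671875, 319.67034912109375), (13.448046684265137, 38.27973556518555), 100.91810607910156)
gold 621.5 ((534.1322021484375, 285.6618957519531), (22.091123580932617, 55.89885711669922), 88.72731018066406)
gold 368.0 ((586.3174438476562, 374.9696044921875), (23.478111267089844, 24.402048110961914), 31.188892364501953)
```

View pics/w1.png

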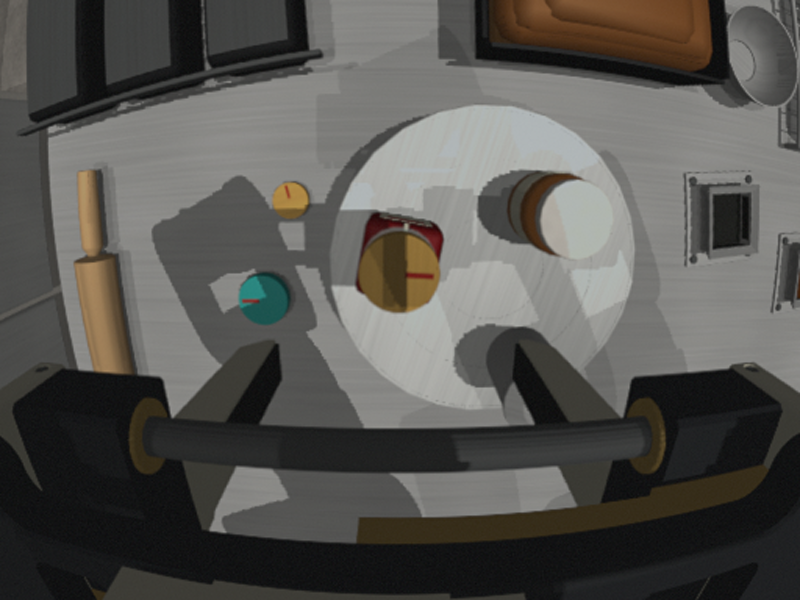

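The wrist view shows the jar lid at (400,270), the red line pointing right (world −y), the white tick at (407,226) and the back body edge running from about (372,213) to (443,228). The empty holder is at (725,220). Next I measure the jar yaw and holder yaw from here.

```bash
python3 - <<'E'
from h import *
w=cam("wrist"); o=get_obs(); print(o["tool_pos"],o["clock"])
hsv=cv2.cvtColor(w["im"],cv2.COLOR_BGR2HSV)
sl=np.zeros(hsv.shape[:2],np.uint8); sl[125:205,220:295]=255
gold=cv2.inRange(hsv,(14,110,50),(34,255,255))&sl
red=(cv2.inRange(hsv,(0,120,60),(8,255,255))|cv2.inRange(hsv,(172,120,60),(180,255,255)))&sl
gold=cv2.morphologyEx(gold,cv2.MORPH_OPEN,np.ones((3,3)))
h=cv2.convexHull(np.argwhere(gold>0)[:,::-1].astype(np.int32))[:,0].astype(float)
C=plane(w,h,172)[:,:2].astype(np.float32); print("lid",cv2.minEnclosingCircle(C),cv2.fitEllipse(C))
P=cloud(w); c=np.array(cv2.fitEllipse(C)[0])
rp=np.argwhere(red>0)[:,::-1].astype(float)
L=plane(w,rp,175)[:,:2]; k=(np.hypot(*(L-c).T)<26)&(rp[:,1]>165); l=L[k]; v=cv2.fitLine(l.astype(np.float32),2,0,.01,.01).ravel()
print("line",k.sum(),l.mean(0),np.degrees(np.arctan2(*(l.mean(0)-c)[::-1])),"dir",np.degrees(np.arctan2(v[1],v[0])))
# body top edge from side points of the cloud: +x face
Q=P[125:205,220:295].reshape(-1,3); s=(Q[:,2]>85)&(Q[:,2]<138)&(np.hypot(*(Q[:,:2]-c).T)<55); q=Q[s]
print("side pts",len(q)); print(cv2.minAreaRect(q[:,:2].astype(np.float32)))
f=q[q[:,0]>c[0]+22]; v=cv2.fitLine(f[:,:2].astype(np.float32),cv2.DIST_HUBER,0,.01,.01).ravel(); print("face",len(f),v,np.degrees(np.arctan2(-v[0],v[1])))
# holder: rim points
Q=P.reshape(-1,3); s=(Q[:,2]>28)&(Q[:,2]<38)&(np.hypot(*(Q[:,:2]-[571,-102]).T)<70); q=Q[s]; print("holder",len(q),cv2.minAreaRect(q[:,:2].astype(np.float32)))
A=cv2.resize(w["im"][125:205,220:295],(500,533),interpolation=cv2.INTER_CUBIC);H=cv2.resize(w["im"][100:180,430:490],(300,533)[:2],interpolation=cv2.INTER_CUBIC)
cv2.imwrite("pics/c2.png",np.hstack([A,cv2.resize(H,(300,533))]))
E
```

```text
[533.57306339 297.54645557 323.35178103] 2.8
lid ((534.6610107421875, 300.7923278808594), 28.63731575012207) ((534.760498046875, 300.7319030761719), (56.52885055541992, 56.82305908203125), 85.48031616210938)
line 37 [533.40480092 284.27416605] -94.70907660354547 dir 83.01276
side pts 495
((534.6181640625, 301.0315856933594), (62.223148345947266, 62.769954681396484), 79.3200454711914)
face 367 [1.5612882e-01 9.8773670e-01 5.6441736e+02 2.9783447e+02] -8.98227
holder 438 ((570.2926635742188, -102.86878967285156), (87.19124603271484, 87.22283935546875), 6.9974493980407715)
```

View pics/c2.png

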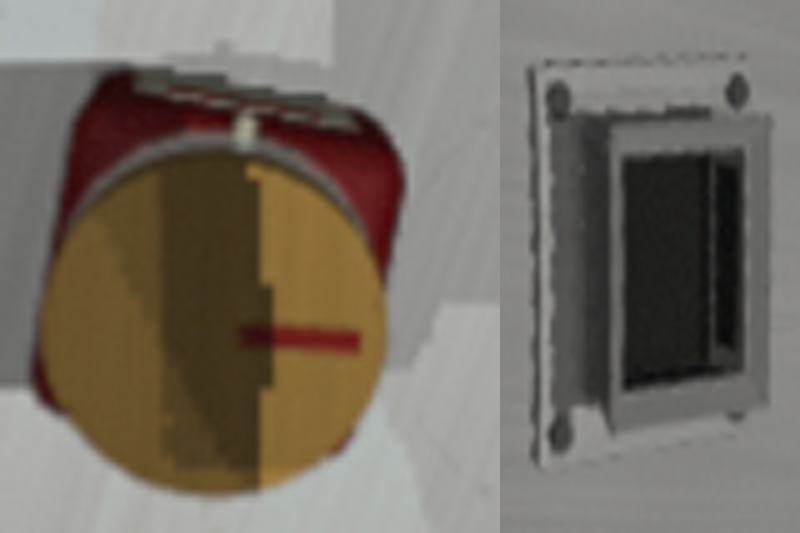

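The jar is at (534.7, 300.9) with yaw about −10°; the fitted square is 62 mm, as it should be. The holder is at (570.3, −102.9) with yaw about 7°, measuring 87 mm across. I'll align the jaws with the jar sides and descend.

>>> {"method": "jog_arm", "body": {"steps": [[0,0,0,0.085,93],[0,0,20,0.085,93],[0,0,40,0,93],[0,0,20,0,93],[0,0,0,0,93],[0,0,0,0,93]]}}

```text
clock: 3.4
tool_pos: [534.1, 297.3, 244.9]
tool_rot: [[-0.17, -0.985, 0.001], [-0.985, 0.17, 0.0], [-0.001, -0.001, -1.0]]
ft_force: [-0.0, 0.0, 0.7]
gripper_width: 0.999
```

```bash
python3 - <<'E'
from h import *
for i in range(3):
    w=cam("wrist"); o=get_obs(); print(o["tool_pos"],o["clock"],o["dq"].round(3))
R=o["tool_rot"]; print(R.round(3)); print("delta tool",R.T@(np.array([534.7,300.9,113])-o["tool_pos"]))
E
```

```text
[534.42593601 297.63664764 245.48765634] 3.45 [ 0.004 -0.004 -0.008 -0.002 -0.002  0.002]
[534.49875871 297.83972408 245.60166191] 3.5 [ 0.007  0.001 -0.001 -0.    -0.002  0.001]
[534.42715585 297.97850458 245.45273345] 3.55 [ 0.004  0.006  0.005 -0.    -0.002  0.001]
[[-0.17  -0.985  0.002]
 [-0.985  0.17   0.001]
 [-0.002 -0.002 -1.   ]]
delta tool [ -2.7219546    0.52247648 132.45623489]
```

>>> {"method": "jog_arm", "body": {"steps": [[-3,0,30,0,93],[0,0,30,0,93],[0,0,30,0,93],[0,0,30,0,93],[0,0,12,0,93],[0,0,0,0,85],[0,0,0,0,78],[0,0,0,0,72],[0,0,0,0,68],[0,0,0,0,65]], "force": 35}}

```text
clock: 4.55
tool_pos: [534.6, 301.1, 112.5]
tool_rot: [[-0.169, -0.986, 0.001], [-0.986, 0.169, 0.001], [-0.001, -0.001, -1.0]]
ft_force: [-1.0, -0.6, -0.8]
gripper_width: 0.71
```

>>> {"method": "jog_arm", "body": {"steps": [[0,0,0,0,62],[0,0,0,0,58],[0,0,0,0,55],[0,0,0,0,55],[0,0,0,0,55]], "force": 35}}

```text
clock: 5.05
tool_pos: [534.4, 300.9, 112.0]
tool_rot: [[-0.169, -0.986, 0.0], [-0.986, 0.169, -0.0], [0.0, -0.0, -1.0]]
ft_force: [-0.9, -1.9, 6.0]
gripper_width: 0.666
```

The grip reads 62 mm, the jar's width. Lifting.

>>> {"method": "jog_arm", "body": {"steps": [[0,0,-8,0,50],[0,0,-15,0,50],[0,0,-25,0,50],[0,0,-30,0,50],[0,0,-30,0,50],[0,0,-20,0,50],[0,0,-5,0,50],[0,0,0,0,50]]}}

```text
clock: 5.85
tool_pos: [534.4, 301.0, 245.3]
tool_rot: [[-0.169, -0.986, 0.001], [-0.986, 0.169, 0.001], [-0.001, -0.001, -1.0]]
ft_force: [-0.7, 0.1, -3.5]
gripper_width: 0.666
```

```bash
python3 - <<'E'
from h import *
w=cam("wrist");o=get_obs();print(o["tool_pos"],o["ft_force"],o["gripper_width"]*93)
R=o["tool_rot"]; print(np.degrees(np.arctan2(R[1,0],R[0,0])))
P=cloud(w)
A=w["im"][110:260,200:512]; cv2.imwrite("pics/w2.png",cv2.resize(A,(800,385),interpolation=cv2.INTER_CUBIC))
Q=P.reshape(-1,3); s=(Q[:,2]>28)&(Q[:,2]<38)&(np.hypot(*(Q[:,:2]-[571,-102]).T)<70); q=Q[s]; print("holder",len(q),cv2.minAreaRect(q[:,:2].astype(np.float32)))
E
```

```text
[533.99914026 300.87304955 244.10002198] [-0.4241769  -0.29725909 -4.14432344] 61.95898276321906
-99.74786904743922
holder 498 ((570.5097045898438, -102.114990234375), (86.11321258544922, 86.32795715332031), 7.8413872718811035)
```

View pics/w2.png

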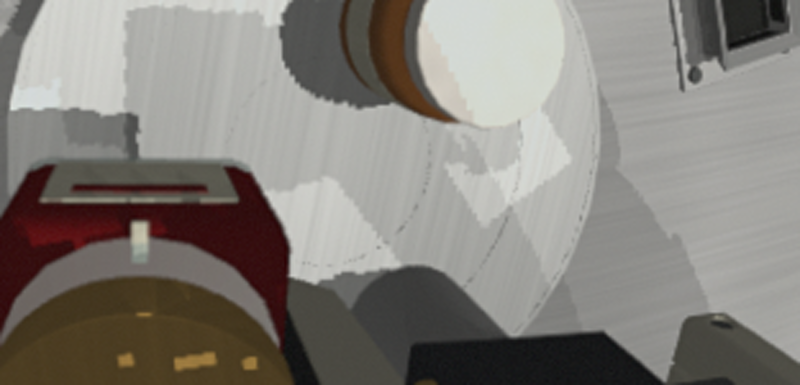

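The jar hangs squarely in the fingers, label edge parallel to the jaws, and the wrist reads its weight at about 4 N. Turning it to the holder yaw and moving over.

>>> {"method": "jog_arm", "body": {"steps": [[0,0,0,-0.1,50],[0,0,0,-0.1,50],[0,0,0,-0.1,50],[20,1,0,0,50],[35,1.5,0,0,50],[40,1.5,0,0,50],[40,1.5,0,0,50],[40,1.5,0,0,50],[40,1.5,0,0,50],[40,1.5,0,0,50]]}}

```text
clock: 6.9
tool_pos: [556.7, 45.2, 243.2]
tool_rot: [[0.13, -0.992, -0.002], [-0.992, -0.13, 0.0], [-0.0, 0.002, -1.0]]
ft_force: [0.1, -0.4, -3.4]
gripper_width: 0.667
```

>>> {"method": "jog_arm", "body": {"steps": [[40,2,0,0,50],[40,2,0,0,50],[30,1,0,0,50],[20,1,0,0,50],[10,0.5,0,0,50],[10,0,0,0,50],[0,0,0,0,50],[0,0,0,0,50],[0,0,0,0,50],[0,0,0,0,50]]}}

```text
clock: 7.9
tool_pos: [570.4, -102.1, 244.7]
tool_rot: [[0.13, -0.991, 0.0], [-0.991, -0.13, 0.0], [-0.0, -0.0, -1.0]]
ft_force: [-0.4, -0.0, -3.8]
gripper_width: 0.663
```

```bash
python3 - <<'E'
from h import *
w=cam("wrist");o=get_obs();print(o["tool_pos"],o["ft_force"],o["gripper_width"]*93)
R=o["tool_rot"]; print(np.degrees(np.arctan2(R[1,0],R[0,0])),R[2])
P=cloud(w)
cv2.imwrite("pics/w3.png",cv2.resize(w["im"],(800,600),interpolation=cv2.INTER_CUBIC))
Q=P.reshape(-1,3)
# jar body: faces
s=(Q[:,2]>200)&(Q[:,2]<272)&(np.hypot(*(Q[:,:2]-o["tool_pos"][:2]).T)<48)&(Q[:,0]>o["tool_pos"][0]+24); f=Q[s]; 
v=cv2.fitLine(f[:,:2].astype(np.float32),cv2.DIST_HUBER,0,.01,.01).ravel(); print("face",len(f),v,np.degrees(np.arctan2(-v[0],v[1])))
h=[570.5,-102.4]
s=(Q[:,2]>-5)&(Q[:,2]<12)&(np.hypot(*(Q[:,:2]-h).T)<85); print("base",s.sum())
s=(Q[:,2]>28)&(Q[:,2]<38)&(np.hypot(*(Q[:,:2]-h).T)<70); q=Q[s]; print("rim",len(q),cv2.minAreaRect(q[:,:2].astype(np.float32)),q.min(0),q.max(0))
a=cam("top");P=cloud(a);Q=P.reshape(-1,3)
E
```

```text
[ 570.41722776 -102.22564187  244.702845  ] [ 0.39741191  0.39830617 -3.77392987] 61.730996240885375
-82.523372609831 [-1.57938147e-05 -8.71219134e-05 -9.99999996e-01]
face 3453 [ 1.0411714e-01 -9.9456507e-01  6.0111041e+02 -1.0379881e+02] -174.02368
base 6460
rim 752 ((587.184326171875, -101.11347961425781), (54.331424713134766, 85.98678588867188), 7.461738109588623) [ 555.48386381 -146.34980726   28.01650419] [619.42142831 -55.7778306   34.42033901]
```

View pics/w3.png

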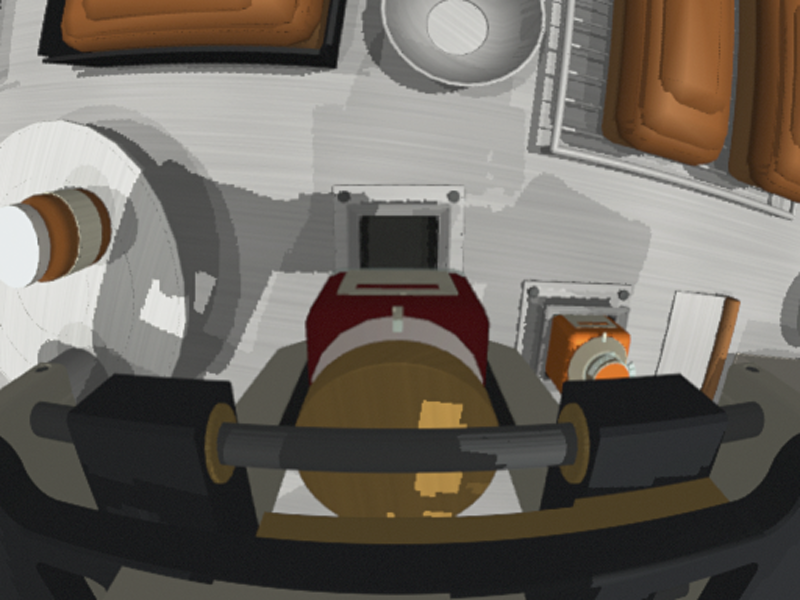

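The jar is over the holder at the matching yaw, with its visible pocket at about (400,245) and clear space to the marmalade. Descending.

>>> {"method": "jog_arm", "body": {"steps": [[0.5,-0.7,20,0,50],[0,0,35,0,50],[0,0,40,0,50],[0,0,35,0,50],[0,0,20,0,50],[0,0,10,0,50],[0,0,8,0,50],[0,0,6,0,50],[0,0,6,0,50],[0,0,6,0,50]]}}

```text
clock: 9.0
tool_pos: [571.6, -103.3, 59.0]
tool_rot: [[0.129, -0.992, 0.001], [-0.992, -0.129, -0.0], [0.001, -0.001, -1.0]]
ft_force: [0.6, 0.3, -3.0]
gripper_width: 0.66
```

>>> {"method": "jog_arm", "body": {"steps": [[0,0,5,0,50],[0,0,5,0,50],[0,0,3,0,50],[0,0,2,0,50],[0,0,2,0,50],[0,0,1,0,50],[0,0,0,0,50]]}}

```text
clock: 9.7
tool_pos: [571.3, -103.2, 41.0]
tool_rot: [[0.129, -0.992, 0.0], [-0.992, -0.129, -0.0], [0.0, -0.0, -1.0]]
ft_force: [-2.4, 0.8, 1.0]
gripper_width: 0.665
```

>>> {"method": "jog_arm", "body": {"steps": [[0,0,1,0,50],[0,0,0,0,50],[0,0,0,0,64],[0,0,0,0,70],[0,0,0,0,80],[0,0,0,0,85],[0,0,0,0,85],[0,0,-8,0,85],[0,0,-16,0,85],[0,0,-20,0,85]]}}

```text
clock: 10.7
tool_pos: [570.8, -103.1, 84.1]
tool_rot: [[0.129, -0.992, -0.001], [-0.992, -0.129, 0.0], [-0.0, 0.001, -1.0]]
ft_force: [-0.8, -0.6, 0.1]
gripper_width: 0.915
```

```bash
python3 - <<'E'
from h import *
w=cam("wrist");o=get_obs();tp=o["tool_pos"];print(o["clock"],tp,o["ft_force"],o["gripper_width"]*93)
Q=cloud(w).reshape(-1,3)
s=(Q[:,2]>40)&(Q[:,2]<66)&(np.hypot(*(Q[:,:2]-tp[:2]).T)<48)&(Q[:,0]>tp[0]+26); f=Q[s]
v=cv2.fitLine(f[:,:2].astype(np.float32),cv2.DIST_HUBER,0,.01,.01).ravel(); print("face",len(f),v,np.degrees(np.arctan(-v[0]/v[1])))
s=(np.hypot(*(Q[:,:2]-tp[:2]).T)<26)&(Q[:,2]>90)&(Q[:,2]<115)
a=cam("top");b=cam("scene")
for n,c in(("top",a),("scene",b)):
    hsv=cv2.cvtColor(c["im"],cv2.COLOR_BGR2HSV); m=cv2.inRange(hsv,(14,110,50),(34,255,255)); u=proj(c,[571,-103,104])[0].astype(int); print(n,u,m[u[1]-12:u[1]+12,u[0]-12:u[0]+12].sum()//255)
    P=cloud(c)[u[1]-8:u[1]+9,u[0]-8:u[0]+9].reshape(-1,3); k=(P[:,2]>85)&(P[:,2]<125)&(np.hypot(*(P[:,:2]-tp[:2]).T)<26); print(k.sum(),np.median(P[k],0))
cv2.imwrite("pics/w4.png",np.hstack([cv2.resize(w["im"],(533,400)),cv2.resize(b["im"][160:230,190:240],(267,374))[:400] if 0 else cv2.resize(b["im"][160:240,187:240],(267,400))]))
E
```

```text
10.75 [ 572.64987266 -103.53942159   87.690609  ] [ 1.84430524 -0.86482318  2.30583623] 85.036085560589
face 863 [ 1.07688956e-01 -9.94184613e-01  6.01713806e+02 -1.02248703e+02] 6.1821113
top [283 197] 0
0 [nan nan nan]
scene [220 182] 199
170 [ 574.30616118 -103.77057881  105.0505093 ]
  return _methods._mean(a, axis=axis, dtype=dtype,
  ret = um.true_divide(
```

View pics/w4.png

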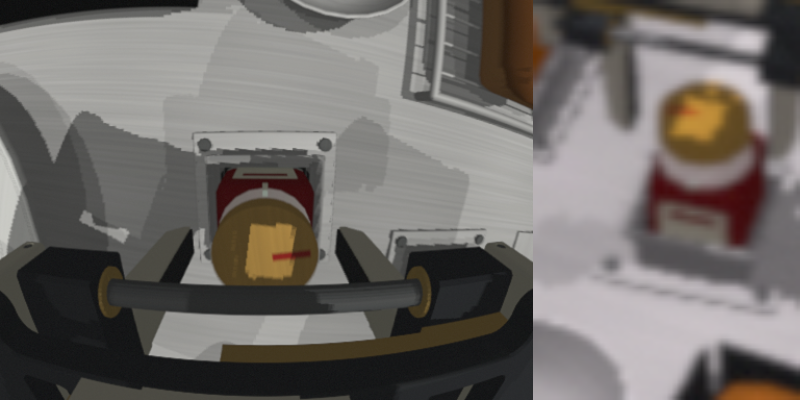

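The jar is seated: the lid top reads about 105 mm against 104 expected, and the line lies roughly clockwise of the jar's +x as it did before. Now gripping the lid.

>>> {"method": "jog_arm", "body": {"steps": [[0,0,6,0,85],[0,0,4,0,80],[0,0,0,0,72],[0,0,0,0,66],[0,0,0,0,61],[0,0,0,0,57],[0,0,0,0,53],[0,0,0,0,45],[0,0,0,0,45],[0,0,0,0,45]], "force": 55}}

```text
clock: 11.85
tool_pos: [571.2, -103.2, 73.7]
tool_rot: [[0.129, -0.992, 0.0], [-0.992, -0.129, -0.0], [0.0, -0.0, -1.0]]
ft_force: [0.5, -0.3, -1.1]
gripper_width: 0.605
```

>>> {"method": "jog_arm", "body": {"steps": [[0,0,0,-0.04,45],[0,0,0,-0.06,45],[0,0,-0.1,-0.08,45],[0,0,-0.2,-0.09,45],[0,0,-0.2,-0.09,45],[0,0,-0.2,-0.09,45],[0,0,-0.2,-0.09,45],[0,0,-0.2,-0.09,45],[0,0,-0.2,-0.09,45],[0,0,0,0,45]]}}

```text
clock: 12.85
tool_pos: [571.2, -103.2, 75.1]
tool_rot: [[0.752, -0.659, 0.0], [-0.659, -0.752, -0.0], [0.0, -0.0, -1.0]]
ft_force: [0.2, -0.4, 1.0]
gripper_width: 0.604
```

```bash
cat > m.py <<'E'
from h import *
def line(show=None):
    w=cam("wrist");o=get_obs();tp=o["tool_pos"];R=o["tool_rot"];ta=np.degrees(np.arctan2(R[1,0],R[0,0]))
    print(o["clock"],tp.round(1),"ang",ta.round(1),"F",o["ft_force"].round(1),"T",o["torque"].round(2),"w",o["gripper_width"]*93,"q6",o["joint_pos"][5])
    hsv=cv2.cvtColor(w["im"],cv2.COLOR_BGR2HSV); red=cv2.inRange(hsv,(0,110,50),(9,255,255))|cv2.inRange(hsv,(172,110,50),(180,255,255))
    rp=np.argwhere(red>0)[:,::-1].astype(float); top=tp[2]+30.5
    L=plane(w,rp,top)[:,:2]-tp[:2]; r=np.hypot(*L.T); k=r<26; P=cloud(w)
    z=np.array([P[int(v),int(u),2] for u,v in rp[k]]) if k.any() else np.array([]); l=L[k][abs(z-top)<4] if k.any() else L[k]
    if len(l)>4:
        v=cv2.fitLine(l.astype(np.float32),2,0,.01,.01).ravel(); print("line n",len(l),"mean",l.mean(0).round(1),"ang",np.degrees(np.arctan2(*l.mean(0)[::-1])),"dir",np.degrees(np.arctan2(v[1],v[0])))
    if show: cv2.imwrite(show,cv2.resize(w["im"],(800,600),interpolation=cv2.INTER_CUBIC))
    return w
E
python3 -c "
from m import *
line('pics/w5.png')"
```

```text
12.9 [ 571.2 -103.2   75.1] ang -41.4 F [-0.4 -0.6  1.6] T [0.01 0.01 0.06] w 56.64012802977905 q6 0.46388142875792443
line n 247 mean [11.5 -7.6] ang -33.274820873798994 dir -35.247772
```

View pics/w5.png

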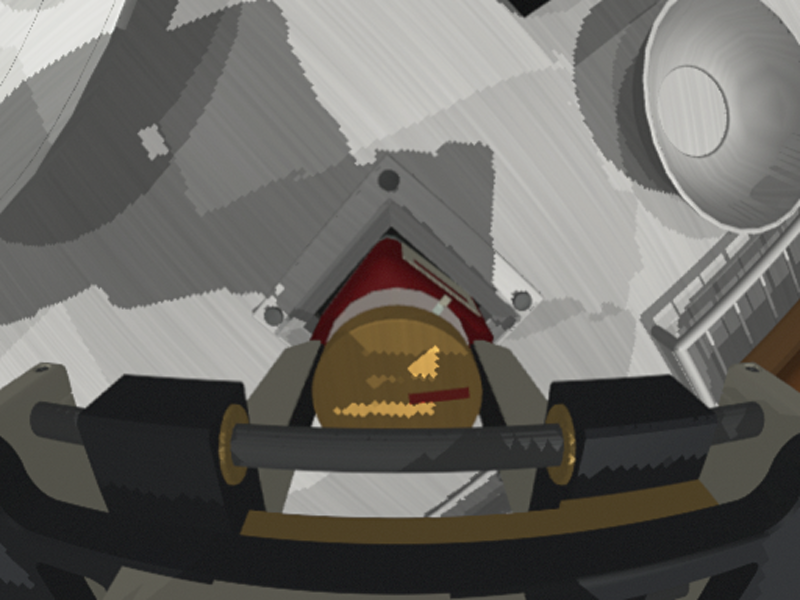

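The line at about (440,395) has moved with the fingers, about 41° with no slip, and the jar still sits square in the collar. About 42° remains.

>>> {"method": "jog_arm", "body": {"steps": [[0,0,-0.2,-0.06,45],[0,0,-0.2,-0.09,45],[0,0,-0.2,-0.09,45],[0,0,-0.2,-0.09,45],[0,0,-0.2,-0.09,45],[0,0,-0.2,-0.09,45],[0,0,0,-0.09,45],[0,0,0,-0.08,45],[0,0,0,-0.04,45],[0,0,0,0,45]]}}

```text
clock: 13.9
tool_pos: [571.1, -103.2, 76.1]
tool_rot: [[1.0, -0.003, -0.0], [-0.003, -1.0, 0.0], [-0.0, -0.0, -1.0]]
ft_force: [0.3, 0.1, 0.3]
gripper_width: 0.603
```

```bash
python3 -c "
from m import *
w=line('pics/w6.png')
Q=cloud(w).reshape(-1,3)
d=Q[:,:2]-[571.2,-103.2]; n=d@[.9914,.1305]; t=d@[-.1305,.9914]
s=(Q[:,2]>38)&(Q[:,2]<66)&(abs(n-31)<5)&(abs(t)<30); f=Q[s]; v=cv2.fitLine(f[:,:2].astype(np.float32),2,0,.01,.01).ravel(); print('face',len(f),v,np.degrees(np.arctan(-v[0]/v[1])), n[s].mean())
"
```

```text
13.95 [ 571.1 -103.1   76. ] ang -0.2 F [ 0.1  0.1 -0.2] T [-0.05 -0.07 -0.  ] w 56.53469523320794 q6 -0.25504420108284087
line n 254 mean [13.7  2. ] ang 8.237364320167478 dir 6.381135
face 134 [ 2.3058477e-01 -9.7305226e-01  5.9699634e+02 -8.2898865e+01] 13.331501 28.223772004874636
```

View pics/w6.png

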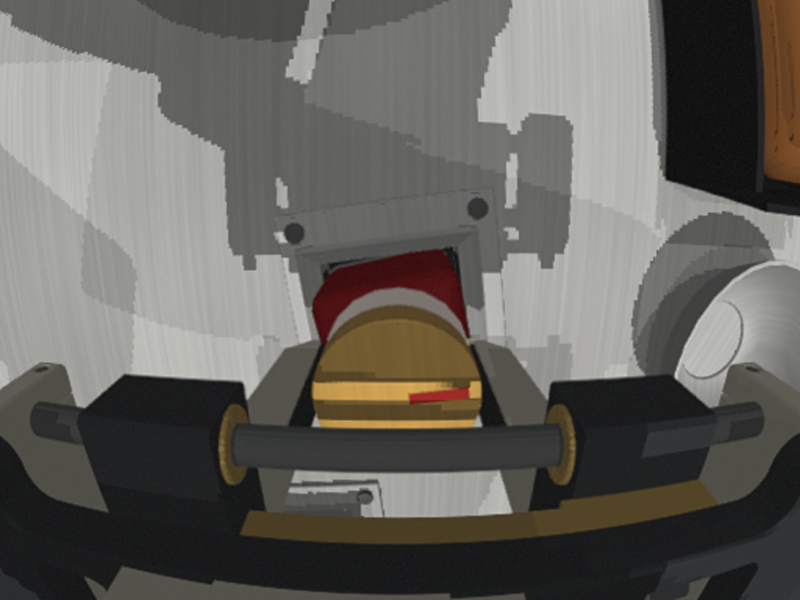

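The line at (440,395) now points to about 7°, matching the jar's +x, and the wrist torque is near zero. Lifting slowly.

>>> {"method": "jog_arm", "body": {"steps": [[0,0,-0.5,0,45],[0,0,-1,0,45],[0,0,-1,0,45],[0,0,-1,0,45],[0,0,0,0,45]]}}

```text
clock: 14.45
tool_pos: [571.3, -103.2, 79.9]
tool_rot: [[1.0, -0.001, 0.0], [-0.001, -1.0, -0.0], [0.0, 0.0, -1.0]]
ft_force: [-0.1, -0.3, -1.0]
gripper_width: 0.607
```

The wrist shows only the lid's weight, so it is free. I'll raise it to about 25 mm above the rim.

>>> {"method": "jog_arm", "body": {"steps": [[0,0,-2,0,45],[0,0,-3,0,45],[0,0,-4,0,45],[0,0,-5,0,45],[0,0,-5,0,45],[0,0,-4,0,45],[0,0,-4,0,45],[0,0,-2,0,45],[0,0,0,0,45],[0,0,0,0,45]]}}

```text
clock: 15.45
tool_pos: [571.1, -103.2, 108.6]
tool_rot: [[1.0, -0.001, -0.0], [-0.001, -1.0, 0.0], [-0.0, -0.0, -1.0]]
ft_force: [0.2, -0.5, -0.3]
gripper_width: 0.611
```

```bash
python3 -c "
from m import *
w=line(); b=cam('scene'); a=cam('top')
u=proj(b,[571,-103,80])[0].astype(int)
P=cloud(b); y,x=u[1],u[0]; q=P[y-30:y+30,x-22:x+22].reshape(-1,3); im=b['im'][y-30:y+30,x-22:x+22]
h=cv2.cvtColor(im,cv2.COLOR_BGR2HSV); g=cv2.inRange(h,(14,110,50),(34,255,255)).ravel()>0; r=(cv2.inRange(h,(0,120,40),(8,255,255))|cv2.inRange(h,(172,120,40),(180,255,255))).ravel()>0
k=np.hypot(*(q[:,:2]-[571,-103]).T)<50
print('gold z',np.percentile(q[g&k,2],[2,50,98]),'red z',np.percentile(q[r&k,2],[2,50,95]))
cv2.imwrite('pics/s7.png',np.hstack([cv2.resize(im,(396,540),interpolation=cv2.INTER_CUBIC),cv2.resize(w['im'],(400,540))]))
"
```

```text
15.5 [ 571.  -103.1  108.5] ang -0.1 F [ 0.1  0.2 -0.6] T [-0.06 -0.08 -0.01] w 56.75798271809757 q6 -0.2579143263007462
line n 250 mean [13.5  1.9] ang 8.154106808783865 dir 6.456002
gold z [125.27444647 138.86530762 143.98963631] red z [28.84288867 61.77163707 73.59120458]
```

View pics/s7.png

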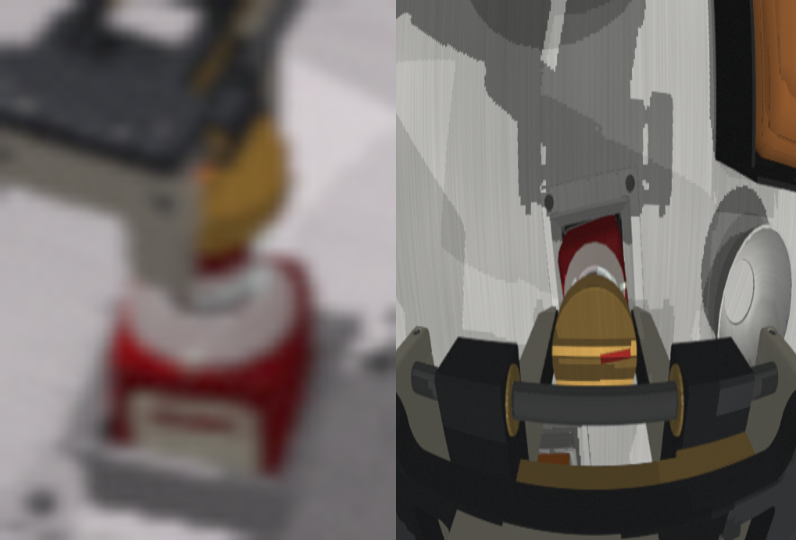

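The lid is clear. Its lower edge is at about 123 mm with the rim at 98 mm, and the jar is still down in the collar. Handing in.

```bash
python3 -c "
from workcell import *
print(job_done())"
```

```text
the job is handed in; nothing more can be done
None
```

I moved the jam jar from the turntable into the empty holder, unscrewed the gold lid about 82° anticlockwise and lifted it straight up. I then handed the job in at about 15.6 s; no verdict is reported.

**Last checks before handing in:**
- **Lid:** its lower edge is about 25 mm above the rim. The grip reads 56.8 mm on the 57 mm lid, and the tool is vertical. The wrist reads about 0.6 N, so it carries the lid alone.
- **Red line:** it points to about 6–8°, against a jar +x of about 7°.
- **Jar:** it still looks fully down in the collar.

**What was less certain:**
- One late reading of the jar's front face gave a yaw of 13°. It came from only 134 partly hidden points, so I did not rely on it.
- The top camera's view of the lid was blocked after the jar was placed, so I used the scene camera there. It read the lid top at 105 mm against 104 mm expected.
- I did not re-measure the honey jar, dredger, marmalade or the other things on the bench at the end. I noticed no unexpected contact forces during the moves.

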